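# Set a canvas on the table easel and shut the panel carrier

### The arm

A 6-joint arm with a two-finger parallel gripper is mounted at the origin on the work surface. World frame = base frame: x ahead of the robot, y to its left, z up, the work surface at z = 0. Lengths are in m, angles in degrees, forces in N, time in s.
With the tool pointing down it reaches from about 0.275 to 1 m from the base axis. Payload 8.4 kg.
Tool frame: the origin (TCP) lies on the centre line of the jaws, within the pads' length; the fingertips stand 19 mm ahead of it and the grasp point (between the pads) is the TCP; x points along the fingers, y is the direction in which the jaws open and shut, and the axes are right-handed (so a half turn about x gives the same grasp; the last joint's range is limited). The gripper opens to 85 mm and grips with 20 to 120 N. Pads are 22 mm wide; open, the fingers measure 114 mm over their backs; the gripper's body (76 mm by 85 mm) begins 54 mm behind the grasp point. The pads swing forward as they close: fully open they stand 13 mm farther back than shut.
Start: joints at [63.518, 20.225, 93.587, -0, 66.188, -0.138], TCP at [0.277, 0.56, 0.25] pointing down, gripper open.
Joint ranges: [-150.9, 150.9], [-52.94, 120.26], [3.33, 152.33], [-74.26, 254.26], [0, 154.13], [-172.89, 172.89]. Speed limits (degrees/s): [127.2, 127.2, 159.86, 180, 180, 180].

### API

Orientations are given as a 3x3 rotation matrix whose columns are the frame's x, y, z axes.
In Python, from station import get_obs, capture, get_calibration, hand_in gives the robot as it stands. The module is installed in compiled form; this text tells all that it offers.
- The arm moves only by the tool jog_arm, never from a script. Its arguments are lists of equal length, an entry for each row: "jaw": the closure, from -1 (fully open) to 1 (shut); "dp": the shift along the tool's x, y, z in mm, a list of three; "delta_rot": the turn, a rotation vector about the tool's x, y, z in rad, a list of three. In form: {"jaw": [jaw, ...], "dp": [[dx, dy, dz], ...], "delta_rot": [[rx, ry, rz], ...]}. A call has 1 to 5 rows; each row is the pose to reach, as a shift and turn from the pose commanded when the call began, along the tool's axes at that moment; what a row does not reach only later rows make up. A row lasts 1/8 s, in which the tool goes at most 62.5 mm and 10.7 degrees, less where a joint would pass 70% of its speed; a pose out of reach is approached as far as the arm can. A call with a gripper value outside its range is refused whole. The fingers move at their own pace and stop on an object; "force" is the grip in N (left out, the last holds). Time passes only in rows, so rows that repeat a pose let the fingers close. It gives the time, the measured TCP pose, the force and the opening at its end, in the units of the state.
- get_obs(): the state, without advancing time (a new reading comes with each control period).
- capture(name): name is "scene" or "top"; returns the picture (384x512x3 uint8, blue, green, red); there is no depth.
- get_calibration(name): a dict with "mtx" (3x3 intrinsics, pixels), "R" (3x3) and "t" (3): a world point X has camera coordinates R X + t. Camera axes: x right, y down, z forward; pixel columns grow to the right and rows downward; lengths in m; the calibration is good to about 2 mm. A picture is of the moment at which its call begins. get_calibration takes no time and is no camera call.
- hand_in(): hands the job in, once; it reports no verdict.
The state is a dict: "t": time; "joint_pos": joint angles; "qvel": joint speeds; "effort": joint torques, N m; "eef_pos": TCP position; "tcp_rot": TCP orientation; "wrist_force": force on the tool from outside, world axes, zero at the start; "wrist_torque": the same for the moment, N m; "finger_gap": opening from 0.0 (shut) to 1.0 (fully open).
Only numpy, scipy, OpenCV 4.12 (cv2) and the standard library are available. Lean on these libraries where they do the work, as an engineer would, in place of code of your own. Each camera call takes 0.05 s, during which the arm holds its last target. There are 200 camera calls.

### The job

Take the square canvas (the taller of the two) out of the panel carrier and stand it on the table easel: bottom edge down on the ledge behind its lip, leaning back flat against the two uprights, centred, painting side outwards; set it down, do not drop it. Then ease the carrier's lid down until it is fully shut, without letting it slam, and turn the brass catch square across the lid. Leave the lower canvas in its slot, and do not disturb the jar and the brush.

Things in the scene. Friction and masses are not known exactly. Their poses are not given: they have to be found in the camera images.
- canvas_square: Square stretched canvas, 120 x 120 x 17 mm, 160 g: white painting side, open back with pale bars. Origin: middle of the bottom edge, mid-thickness. Axes: -x out of the white side, y along the bottom edge, z up to the top edge (120 mm). Starts in a slot, bottom 10 mm above the table, a few mm of play; lift it 130 mm straight up to clear. At least 40 mm free beside both faces at mid top edge.
- canvas_front (a point): Centre of the white painting side of the square canvas, 60 mm above its bottom edge.
- canvas_low: Bystander: a second canvas, 120 mm wide and only 90 mm tall, 17 mm thick, standing in another slot of the carrier parallel to the square one, 70 mm from it. Origin and axes as for the square one. Which of the two slots each is in varies.
- easel_back: Leaning frame of the pale wooden table easel (fixed). Origin: top of the ledge, mid-width, at the uprights' front faces, 65 mm above the table. z up along the uprights (0.33 rad back from vertical), x square to them, to the back and down, y along the ledge. A well set canvas has its origin at x -8.5 mm, y 0, z 0 and its axes parallel to these. Uprights 20 mm wide at y +-40 mm, ending at z 80 mm.
- carrier: Wooden panel carrier, a box fixed to the table: 142 mm (x) by 186 mm (y), walls 8 mm, rim at z = 135 mm, floor 10 mm thick. Origin: centre of its underside. +x is the hinge side, -x the catch side. Canvases stand parallel to its x axis at y = +-35 mm, ends between ribs on the x walls, white sides to +y. A lifted canvas must clear the open lid and the catch post (178 mm) before it is turned.
- carrier_lid (a joint): Angle of the lid: 0 shut, 1.57 upright, up to 2.05 leaning back; starts at 1.8 to 2.0. A wooden board 142 mm from hinge to free edge, 186 mm wide, 12 mm thick, 0.3 to 0.5 kg. Stiff hinges hold it at any angle: push it all the way, about 3 to 5 N near the free edge. It slams if it turns faster than about 1.6 rad/s (0.23 m/s at the free edge) as it comes shut.
- lid_hinge (a point): Hinge line of the lid, mid-width, at carrier x = 71 mm, 135 mm above the table, running along the carrier's y. Shut, the lid reaches from here to carrier x = -71 mm, underside at 135 and top at 147 mm. Open, its outer (top) face, 12 mm from the hinge line, looks away from the box, to the carrier's +x.
- lid_edge (a point): Middle of the lid's free edge, on its outer (top) face.
- catch (a joint): Angle of the brass turn catch at the middle of the carrier's -x side, about a vertical axis: 0 along the wall, pointing to the carrier's -y; negative points outwards (starts -0.35 to 0); it grows as it swings in over the lid; 1.57 is square across the lid (to the carrier's +x), stop at 1.62. Stays where it is left; about 1 N at the post turns it.
- catch_pivot (a point): Pivot of the catch, on its axis, at the top of its flat arm (152.5 mm above the table), at carrier x = -79 mm, y = 0. The arm is 4 mm thick, 12 mm wide, its end 52 mm from the pivot.
- catch_post (a point): Top of the catch's finger post: a round brass post, 10 mm in diameter, standing 26 mm up from the arm, 40 mm from the pivot. Its top is 178.5 mm above the table.
- jar: Bystander: white primer jar, 64 mm in diameter, 85 mm tall, loose. Origin: centre of its underside.
- brush: Bystander: paint brush about 190 mm long lying on the table nearer the robot, between easel and carrier, loose. Origin: under its middle.
- ledge_lip (a point): Mid-length of the ledge's front lip, at its top inner edge: 26 mm before the uprights (easel_back x = -26 mm) and 8 mm above the ledge. The lip is 8 mm thick. The ledge is 190 mm long (y -95 to 95) and square to the uprights, so its top slopes down to the back. Nothing of the easel stands higher than the uprights: the top 40 mm of the square canvas is free behind.
Not all that is in view belongs to the job. Leave any blue, pink or red look-alike of the canvas_square alone.

How it is judged:
By the outcome, as a careful person would: the job done as asked, in the order asked, and still so for the second after the job is handed in, with the robot touching nothing.
It also fails if it takes over 64 s, if anything falls off the work surface, if the arm or the gripper's body presses on something with over 40 N, if the wrist force passes 120 N, or if a joint passes its speed limit or range.

## Working session

There is one attempt and no reset: what is moved stays moved. The work goes in short steps, Python scripts to look and compute and a tool call to move; the robot and the scene stay as the last step left them, time stands still between calls to the robot, and variables do not carry over. Pictures are saved under pics/ and viewed, about 8 in all and at most 12, crops included, and the job is handed in when it is done.

Besides the shell and the picture viewer there is one more tool, called after "Request:" by a JSON object that holds its "name" and its "arguments". jog_arm: Moves the arm, as the interface text tells. Its arguments: {"type":"object","properties":{"jaw":{"type":"array","items":{"type":"number"}},"dp":{"type":"array","items":{"type":"array","items":{"type":"number"}}},"delta_rot":{"type":"array","items":{"type":"array","items":{"type":"number"}}},"force":{"type":"number"}},"required":["jaw","dp","delta_rot"]}

```bash
mkdir -p pics; ls; python3 - <<'E'
from station import *
import cv2,numpy as np
np.set_printoptions(precision=4,suppress=True)
for n in("scene","top"):
    cv2.imwrite(f"pics/{n}0.png",cv2.resize(capture(n),(800,600),interpolation=cv2.INTER_CUBIC)); c=get_calibration(n)
    print(n,c["mtx"],c["R"],c["t"],"cam",-np.array(c["R"]).T@c["t"])
o=get_obs();print(o["t"],o["eef_pos"],o["tcp_rot"])
E
```

```text
pics
scene [[388.6096   0.     253.5215]
 [  0.     388.6096 186.6296]
 [  0.       0.       1.    ]] [[-0.6543  0.7562  0.0016]
 [ 0.5201  0.4516 -0.725 ]
 [-0.549  -0.4735 -0.6888]] [ 0.2606 -0.2292  1.7447] cam [1.2475 0.7326 1.0351]
top [[483.3812   0.     254.3186]
 [  0.     483.3812 187.0163]
 [  0.       0.       1.    ]] [[-0.002  -0.9999 -0.0117]
 [-0.9934  0.0033 -0.1151]
 [ 0.1151  0.0114 -0.9933]] [0.1295 0.5721 1.4966] cam [0.3963 0.1106 1.5539]
0.1 [0.2772 0.5597 0.2497] [[-0.0005  0.4438  0.8961]
 [-0.0011  0.8961 -0.4438]
 [-1.     -0.0012 -0.    ]]
```

View pics/scene0.png

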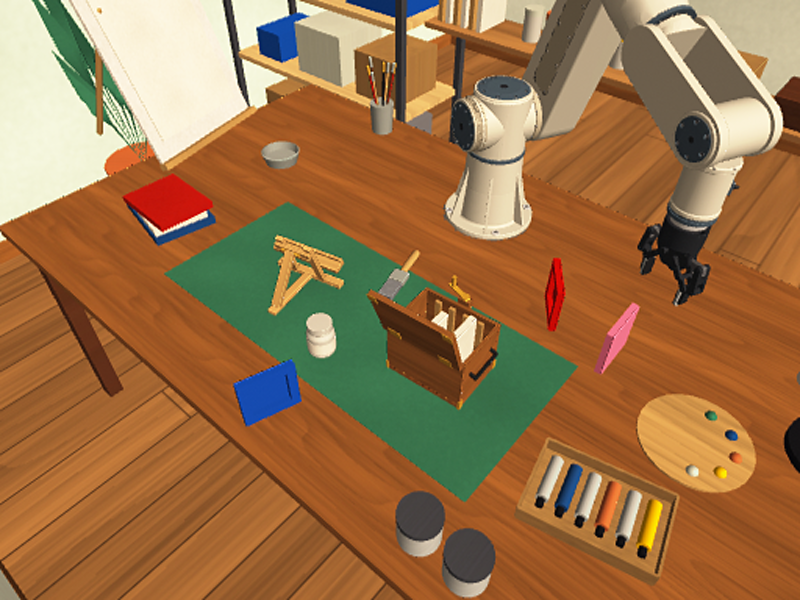

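View pics/top0.png

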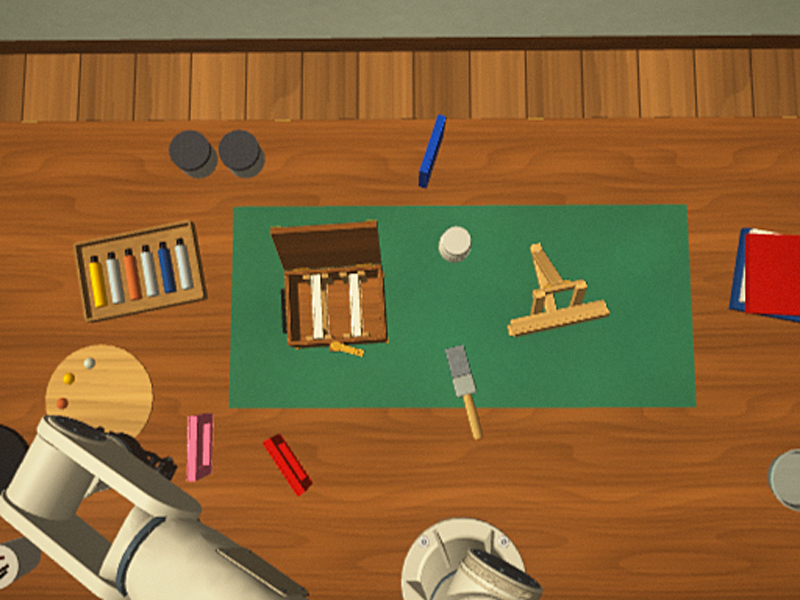

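The top view shows the carrier at about (335,310), hinge side away from the robot, with two white canvas tops inside at (318,306) and (355,303). The catch is at (347,349), the easel at (555,300), the jar at (455,243) and the brush at (465,390). The blue, red and pink panels are decoys. I'll enlarge the carrier and easel next.

```bash
python3 - <<'E'
import cv2,numpy as np
from station import *
t=capture("top");s=capture("scene");cv2.imwrite("pics/t_raw.png",t);cv2.imwrite("pics/s_raw.png",s)
f=lambda im,x,y,w,h,W,H:cv2.resize(im[y:y+h,x:x+w],(W,H),interpolation=cv2.INTER_CUBIC)
a=f(t,170,135,80,100,400,500)   # x5
b=f(s,230,170,100,100,400,400)  # x4
d=f(t,320,150,75,70,300,280)
m=np.zeros((600,800,3),np.uint8)
m[:500,:400]=a;m[:400,400:]=b
cv2.imwrite("pics/crop1.png",m)
m=np.zeros((600,800,3),np.uint8)
m[:,:400]=f(t,315,150,80,120,400,600);m[:300,400:]=f(s,165,145,80,60,400,300)
m[300:,400:]=f(s,180,190,80,60,400,300)
cv2.imwrite("pics/crop2.png",m)
E
```

```text
(no output)
```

View pics/crop1.png

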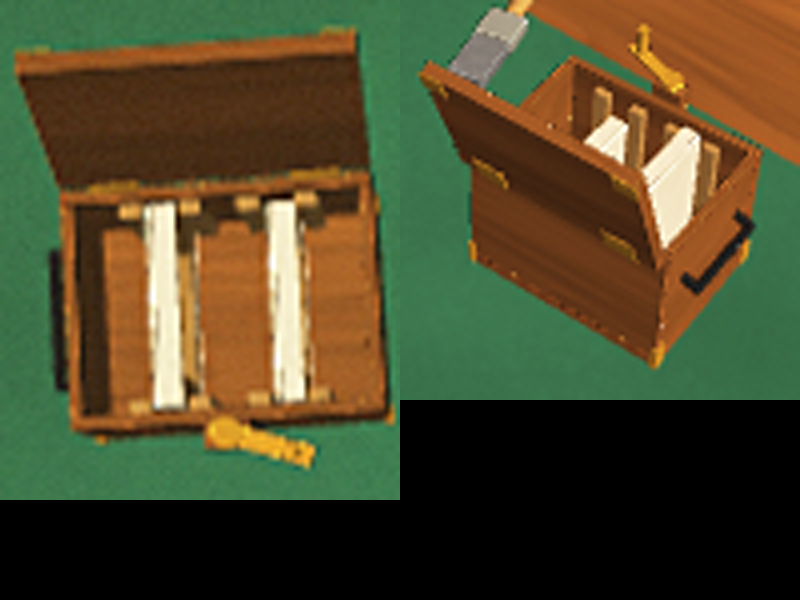

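View pics/crop2.png

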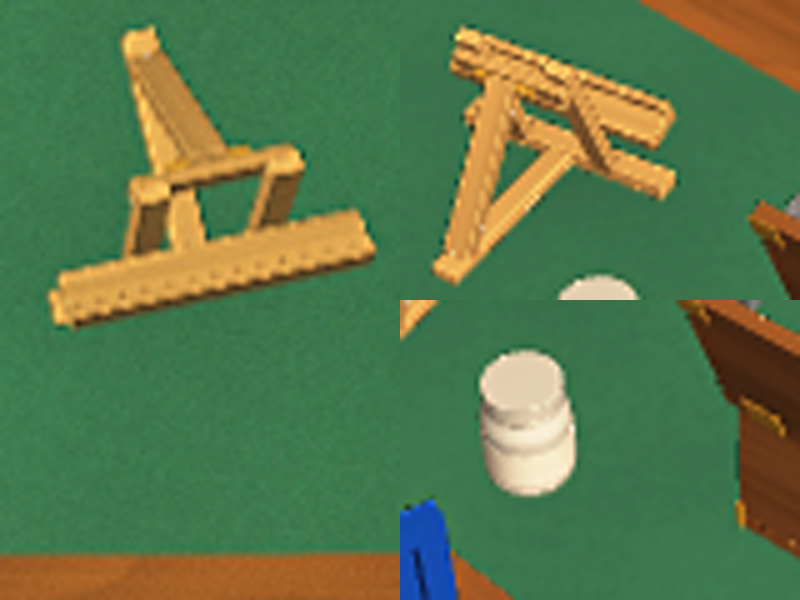

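The scene crop shows the taller canvas at (670,180), on the handle side. In the top view that is the left one at (165,305), carrier y=+35, facing world +y. The low canvas is the right one. Next I'll fit the poses from both views and check them with an overlay.

```bash
cat > h.py <<'E'
import numpy as np,cv2
from station import *
from scipy.spatial.transform import Rotation as Ro
np.set_printoptions(precision=4,suppress=True)
C={n:{k:np.array(v) for k,v in get_calibration(n).items()} for n in("scene","top")}
def proj(n,X):
    c=C[n];p=(c["R"]@np.atleast_2d(X).T).T+c["t"];p=p@c["mtx"].T;return p[:,:2]/p[:,2:]
def Rz(a):return Ro.from_euler("z",a).as_matrix()
def car(p,L):return np.atleast_2d(L)@Rz(p[2]).T+[p[0],p[1],0]
def eR(a):return Rz(a)@Ro.from_euler("y",.33).as_matrix()
def eas(p,L):return np.atleast_2d(L)@eR(p[2]).T+[p[0],p[1],.065]
def lid(th,L): # L: u from hinge to edge, y, w outward (0..12)
    L=np.atleast_2d(L);u,y,w=L.T;c,s=np.cos(th),np.sin(th)
    return np.c_[.071-u*c+w*s,y,.135+u*s+w*c]
E
cat > fit.py <<'E'
from h import *
from scipy.optimize import least_squares
T1=lambda x,y:(170+x/5-.4,135+y/5-.4)
S1=lambda x,y:(230+(x-400)/4-.375,170+y/4-.375)
T2=lambda x,y:(315+x/5-.4,150+y/5-.4)
S2=lambda x,y:(165+(x-400)/5-.4,145+y/5-.4)
a,b,r=.071,.093,.135
cp=[("top",(-a,.035,.130),T1(168,407)),("top",(.06,.035,.130),T1(160,205)),("top",(-.06,.035,.130),T1(168,405)),("top",(.06,-.035,.1),T1(282,203)),("top",(-.06,-.035,.1),T1(290,402)),
("top",(-a,-b,r),T1(387,412)),("top",(-a,b,r),T1(75,425)),
("scene",(-a,-b,r),S1(573,57)),("scene",(-a,b,r),S1(761,152)),("scene",(a,b,0),S1(657,367)),("scene",(a,-b,0),S1(473,262)),("scene",(-a,b,0),S1(747,265))][1:]
f=lambda p:np.concatenate([proj(n,car(p,L))[0]-q for n,L,q in cp])
s=least_squares(f,[.55,.25,0],loss="soft_l1");P=s.x;print("carrier",P,f(P).reshape(-1,2))
lp=[("top",(.142,b,.012),T1(17,52)),("top",(.142,-b,.012),T1(355,34)),("scene",(.142,-b,.012),S1(427,64))]
g=lambda t:np.concatenate([proj(n,car(P,lid(t[0],L)))[0]-q for n,L,q in lp])
s=least_squares(g,[1.9]);th=s.x[0];print("lid",th,g(s.x).reshape(-1,2))
post=lambda c,z:(-.079-.04*np.sin(c)*-1,-.04*np.cos(c),z)
kp=[("scene",.1785,S1(643,28))]
k=lambda c:np.concatenate([proj(n,car(P,post(c[0],z)))[0]-q for n,z,q in kp])
s=least_squares(k,[-.2]);ca=s.x[0];print("catch",ca,k(s.x))
ep=[("top",(0.006,.04,.08),T2(150,188)),("top",(.006,-.04,.08),T2(285,157)),("top",(0,.095,0),T2(62,273)),("top",(0,-.095,0),T2(360,213)),("top",(-.034,.095,.008),T2(55,290)),("top",(-.034,-.095,.008),T2(372,237))]
e=lambda p:np.concatenate([proj(n,eas(p,L))[0]-q for n,L,q in ep])
s=least_squares(e,[.55,-.15,.2],loss="soft_l1");E=s.x;print("easel",E,e(E).reshape(-1,2))
np.savez("fit.npz",P=P,th=th,ca=ca,E=E)
box=lambda x,y,z:[(i,j,k) for i in x for j in y for k in z]
def draw(im,n,V,col,k,o):
    q=((proj(n,V)+.5-o)*k).astype(int)
    for i in range(8):
        for j in(1,2,4):
            if not i&j:cv2.line(im,tuple(map(int,q[i])),tuple(map(int,q[i|j])),col,1,cv2.LINE_AA)
out=[]
for n,o,w,h in(("top",(175,135),80,100),("top",(315,140),80,100),("scene",(230,150),100,100),("scene",(155,135),100,100)):
    im=cv2.imread(f"pics/{n[0]}_raw.png")[o[1]:o[1]+h,o[0]:o[0]+w];k=400/w if 0 else 4
    k=300/h;im=cv2.resize(im,None,fx=k,fy=k,interpolation=cv2.INTER_CUBIC);o=np.array(o)
    draw(im,n,car(P,box((-a,a),(-b,b),(0,r))),(255,255,0),k,o)
    draw(im,n,car(P,box((-.06,.06),(.0265,.0435),(.01,.13))),(0,0,255),k,o)
    draw(im,n,car(P,lid(th,box((0,.142),(-b,b),(0,.012)))),(255,0,255),k,o)
    c=np.array(post(ca,.1785));draw(im,n,car(P,[c+d for d in box((-.005,.005),(-.005,.005),(-.026,0))]),(255,0,0),k,o)
    draw(im,n,eas(E,box((-.034,-.026),(-.095,.095),(0,.008))),(255,0,0),k,o)
    for y in(-.04,.04):draw(im,n,eas(E,box((0,.012),(y-.01,y+.01),(0,.08))),(0,0,255),k,o)
    out.append(im)
m=np.zeros((600,600,3),np.uint8);
for i,im in enumerate(out):m[(i%2)*300:(i%2)*300+300,(i//2)*300:(i//2)*300+im.shape[1]]=im
cv2.imwrite("pics/ov1.png",m)
E
python3 fit.py
```

```text
carrier [0.5389 0.247  0.0564] [[-0.4952 -0.2693]
 [-0.2408 -0.0347]
 [-0.7173  0.1359]
 [-0.2701 -0.244 ]
 [-0.5548 -0.3603]
 [-1.3724  0.7734]
 [-0.3141 -1.093 ]
 [ 0.1613 -0.4978]
 [-1.4712  0.0414]
 [-0.8368 -1.1953]
 [-1.0471 -1.6162]]
lid 1.873517605204953 [[-0.4299  0.9601]
 [ 0.4134  0.4656]
 [-1.857   0.2739]]
catch -0.33122920683783164 [0.0164 0.0354]
easel [ 0.5375 -0.1848  0.1918] [[ 0.2647 -0.6811]
 [-0.1174  0.2847]
 [-1.574  -1.4879]
 [-0.9027 -1.3566]
 [ 2.6865  4.126 ]
 [ 0.4498  2.6683]]
```

View pics/ov1.png

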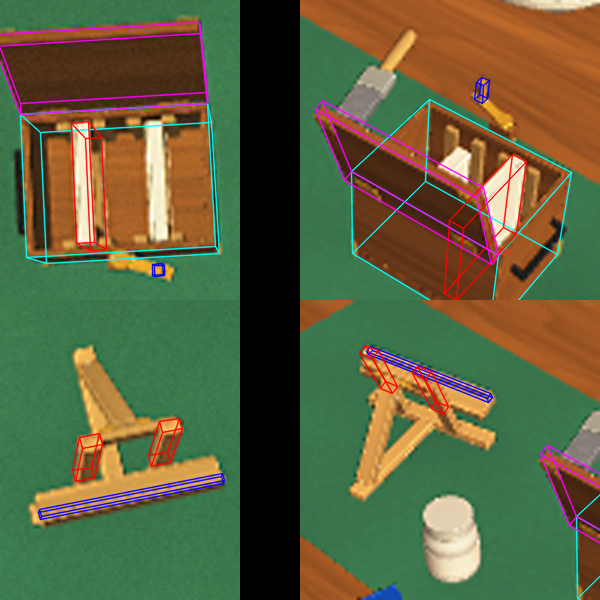

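The carrier, lid and catch overlays fit to about 1 px, and the catch post is at (482,90). The easel's ledge is off by 1–2 px, so I'll refine it with one enlarged crop.

```bash
python3 - <<'E'
from h import *
E=np.load("fit.npz")["E"];print(E)
def crop(n,o,w,h,k):
    im=cv2.imread(f"pics/{n[0]}_raw.png")[o[1]:o[1]+h,o[0]:o[0]+w]
    return cv2.resize(im,None,fx=k,fy=k,interpolation=cv2.INTER_CUBIC)
a=crop("top",(320,176),76,42,10);b=crop("scene",(170,146),76,32,8)
m=np.zeros((600,760,3),np.uint8);m[:300]=a[:300] if a.shape[0]>=300 else 0
m=np.zeros((600,760,3),np.uint8);m[:336]=cv2.resize(a,(608,336)) .__class__ and cv2.copyMakeBorder(cv2.resize(a,(608,336)),0,0,0,152,0)
m[340:596,:608]=b
cv2.imwrite("pics/eas.png",m)
E
```

```text
[ 0.5375 -0.1848  0.1918]
```

View pics/eas.png

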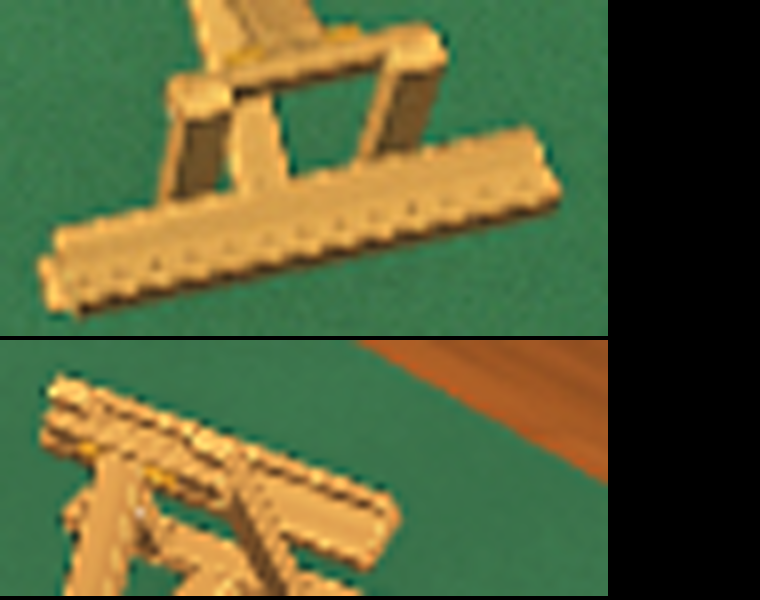

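```bash
python3 - <<'E'
from h import *
from scipy.optimize import least_squares
T=lambda x,y:(320+x/8-.44,176+y/8-.44)
S=lambda x,y:(170+x/8-.44,146+(y-340)/8-.44)
ep=[("top",(0,.095,0),T(55,235)),("top",(0,-.095,0),T(530,130)),
("top",(0,.05,.08),T(178,118)),("top",(0,.03,.08),T(233,106)),("top",(0,-.03,.08),T(388,71)),("top",(0,-.05,.08),T(441,60)),
("top",(0,.05,0),T(163,206)),("top",(0,.03,0),T(218,192)),("top",(0,-.03,0),T(360,162)),("top",(0,-.05,0),T(412,151)),
("scene",(-.034,-.095,.008),S(60,376)),("scene",(-.034,.095,.008),S(400,510))]
e=lambda p:np.concatenate([proj(n,eas(p,L))[0]-q for n,L,q in ep])
s=least_squares(e,[.55,-.15,.2],loss="soft_l1");E=s.x;print("easel",E);print(e(E).reshape(-1,2))
e2=lambda p:e(p)[:20];print(least_squares(e2,E).x)
for y in(.095,-.095):
  for L in((-.034,y,.008),(-.026,y,.008),(-.034,y,-.01)):print(L,(proj("top",eas(E,L))[0]+.44-[320,176])*8)
d=dict(np.load("fit.npz"));d["E"]=E;np.savez("fit.npz",**d)
P=d["P"];print("sq top",car(P,(0,.035,.13)),"yaws deg",np.degrees([P[2],E[2]]))
Rt=eR(E[2]);print("target origin",eas(E,(-.0085,0,0)),"grip z112",eas(E,(-.0085,0,.112)));print(Rt)
print("post",car(P,(-.079+.04*np.sin(d["ca"]),-.04*np.cos(d["ca"]),.1785)),"pivot",car(P,(-.079,0,.1525)),"lidedge",car(P,lid(d["th"],(.142,0,.012))))
E
```

```text
easel [ 0.5344 -0.1847  0.2176]
[[-0.8578 -0.4449]
 [-0.3112 -0.7407]
 [ 0.103   0.1956]
 [-0.139   0.212 ]
 [ 0.3695  0.1396]
 [ 0.3672  0.0333]
 [-0.1469 -0.0027]
 [-0.7097  0.3335]
 [ 0.4629 -0.1546]
 [ 0.2658 -0.1913]
 [ 0.8942 -0.0253]
 [-0.7096 -1.8675]]
[ 0.5342 -0.1848  0.2168]
(-0.034, 0.095, 0.008) [ 73.0118 303.3817]
(-0.026, 0.095, 0.008) [ 67.3689 284.3954]
(-0.034, 0.095, -0.01) [ 70.3289 320.8948]
(-0.034, -0.095, 0.008) [559.4639 194.292 ]
(-0.026, -0.095, 0.008) [552.6946 175.5941]
(-0.034, -0.095, -0.01) [551.4718 212.966 ]
sq top [[0.5369 0.282  0.13  ]] yaws deg [ 3.23  12.466]
target origin [[ 0.5265 -0.1864  0.0678]] grip z112 [[ 0.562  -0.1786  0.1737]]
[[ 0.9237 -0.2159  0.3164]
 [ 0.2042  0.9764  0.0699]
 [-0.324   0.      0.946 ]]
post [[0.4492 0.2041 0.1785]] pivot [[0.46   0.2426 0.1525]] lidedge [[0.6635 0.254  0.267 ]]
```

```bash
cat >> h.py <<'E'
d=np.load("fit.npz");P,E=d["P"],d["E"]
def tool(Rc):return np.c_[-Rc[:,2],Rc[:,0],-Rc[:,1]]
RC=tool(Rz(P[2]-np.pi/2)); RE=tool(eR(E[2]))   # canvas in carrier, canvas on easel
def rel(p,R,cur=None):
    o=get_obs();cur=cur or (np.array(o["eef_pos"]),np.array(o["tcp_rot"]))
    return np.round((cur[1].T@(np.ravel(p)-cur[0]))*1000,1),np.round(Ro.from_matrix(cur[1].T@R).as_rotvec(),4)
def st():
    o=get_obs();print("t",o["t"],"p",np.array(o["eef_pos"]),"F",np.array(o["wrist_force"]),"gap",o["finger_gap"],"q",np.array(o["joint_pos"]))
E
python3 -c "
from h import *
p=car(P,(0,.035,.25))[0];print(p,rel(p,RC))"
```

```text
[0.5369 0.282  0.25  ] (array([  -0.1, -133.8,  356.1]), array([2.6255, 0.0011, 0.0003]))
```

Request:
{"name": "jog_arm", "arguments": {"jaw": [-0.2,-0.2,-0.2,-0.2,-0.2], "dp": [[0,-134,356],[0,-134,356],[0,-134,356],[0,-134,356],[0,-134,356]], "delta_rot": [[2.625,0,0],[2.625,0,0],[2.625,0,0],[2.625,0,0],[2.625,0,0]], "force": 30}}

```text
t: 0.82
eef_pos: [0.4917, 0.33, 0.2503]
tcp_rot: [[0.0, 0.986, 0.167], [0.0, 0.167, -0.986], [-1.0, 0.0, -0.0]]
wrist_force: [-0.0, 0.5, -0.1]
finger_gap: 0.602
```

```bash
python3 -c "
from h import *
st();p=car(P,(0,.035,.25))[0];print(p,rel(p,RC))"
```

```text
t 0.825 p [0.4917 0.33   0.2503] F [-0.0404  0.4526 -0.1246] gap 0.6024314981564152 q [33.722  17.3189 97.7366  0.0035 64.9343 24.1297]
[0.5369 0.282  0.25  ] (array([ 0.3, 36.6, 54.9]), array([ 1.6818, -0.0002, -0.    ]))
```

Request:
{"name": "jog_arm", "arguments": {"jaw": [-0.2,-0.2,-0.2,-0.2,-0.2], "dp": [[0,36.5,55],[0,36.5,55],[0,36.5,55],[0,36.5,55],[0,36.5,55]], "delta_rot": [[1.682,0,0],[1.682,0,0],[1.682,0,0],[1.682,0,0],[1.682,0,0]]}}

```text
t: 1.45
eef_pos: [0.536, 0.2836, 0.2501]
tcp_rot: [[-0.0, 0.718, -0.696], [-0.0, -0.696, -0.718], [-1.0, -0.0, 0.0]]
wrist_force: [-0.3, 0.1, 0.9]
finger_gap: 0.602
```

```bash
python3 -c "
from h import *
st();p=car(P,(0,.035,.25))[0];print(p,rel(p,RC))"
```

```text
t 1.45 p [0.536  0.2836 0.2501] F [-0.3094  0.1113  0.9192] gap 0.6016950780986982 q [27.741  18.6054 95.9523  0.002  65.466  71.8837]
[0.5369 0.282  0.25  ] (array([0.1, 1.8, 0.5]), array([0.744 , 0.0004, 0.    ]))
```

Request:
{"name": "jog_arm", "arguments": {"jaw": [-0.2,-0.2,-0.2,-0.2,-0.2], "dp": [[0,1.8,0.5],[0,1.8,0.5],[0,1.8,0.5],[0,1.8,0.5],[40,1.8,0.5]], "delta_rot": [[0.744,0,0],[0.744,0,0],[0.744,0,0],[0.744,0,0],[0.744,0,0]]}}

```text
t: 2.08
eef_pos: [0.5389, 0.2832, 0.2126]
tcp_rot: [[0.005, 0.06, -0.998], [0.003, -0.998, -0.06], [-1.0, -0.003, -0.006]]
wrist_force: [0.9, 0.5, -0.3]
finger_gap: 0.603
```

```bash
python3 -c "
from h import *
st();p=car(P,(0,.035,.12))[0];print(p,rel(p,RC))
s=capture('scene');cv2.imwrite('pics/s1.png',cv2.resize(s[130:270,220:340],(600,700))[:600])"
```

```text
t 2.075 p [0.5389 0.2832 0.2126] F [ 0.9058  0.5146 -0.2887] gap 0.6031733171865822 q [ 27.5792  20.7724  97.9574   0.0001  60.9153 114.1335]
[0.5369 0.282  0.12  ] (array([92.6,  1.4,  2.6]), array([ 0.0038, -0.0056,  0.0025]))
```

View pics/s1.png

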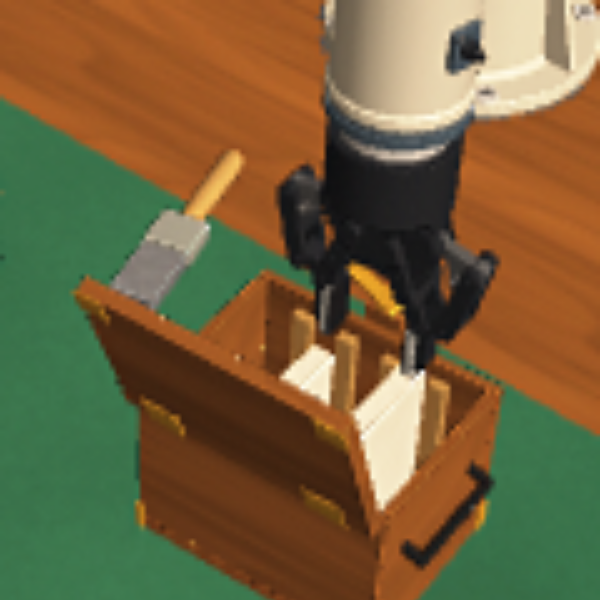

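The gripper at (370,330) stands over the taller canvas on the handle side at (400,430), so it is the right one. Now I'll descend and grip.

Request:
{"name": "jog_arm", "arguments": {"jaw": [-0.2,-0.2,-0.2,-0.2,-0.2], "dp": [[25,1.4,2.6],[50,1.4,2.6],[75,1.4,2.6],[92.5,1.4,2.6],[92.5,1.4,2.6]], "delta_rot": [[0.004,-0.0056,0.0025],[0.004,-0.0056,0.0025],[0.004,-0.0056,0.0025],[0.004,-0.0056,0.0025],[0.004,-0.0056,0.0025]]}}

```text
t: 2.75
eef_pos: [0.5337, 0.2802, 0.1167]
tcp_rot: [[-0.008, 0.059, -0.998], [-0.004, -0.998, -0.059], [-1.0, 0.004, 0.008]]
wrist_force: [-0.3, 0.5, 1.3]
finger_gap: 0.599
```

Request:
{"name": "jog_arm", "arguments": {"jaw": [0.2,0.6,0.8,0.8,0.8], "dp": [[0,0,0],[0,0,0],[0,0,0],[0,0,0],[0,0,0]], "delta_rot": [[0,0,0],[0,0,0],[0,0,0],[0,0,0],[0,0,0]], "force": 30}}

```text
t: 3.38
eef_pos: [0.5352, 0.2811, 0.1189]
tcp_rot: [[-0.004, 0.059, -0.998], [-0.002, -0.998, -0.059], [-1.0, 0.002, 0.004]]
wrist_force: [-0.3, 0.6, 6.1]
finger_gap: 0.192
```

Request:
{"name": "jog_arm", "arguments": {"jaw": [0.8,0.8,0.8,0.8,0.8], "dp": [[-10,0,0],[-30,0,0],[-55,0,0],[-80,0,0],[-105,0,0]], "delta_rot": [[0,0,0],[0,0,0],[0,0,0],[0,0,0],[0,0,0]]}}

```text
t: 4.0
eef_pos: [0.5347, 0.2807, 0.2239]
tcp_rot: [[-0.006, 0.059, -0.998], [-0.003, -0.998, -0.059], [-1.0, 0.003, 0.006]]
wrist_force: [-0.3, -0.1, -1.7]
finger_gap: 0.195
```

Request:
{"name": "jog_arm", "arguments": {"jaw": [0.8,0.8,0.8,0.8,0.8], "dp": [[-25,0,0],[-50,0,0],[-75,0,0],[-100,0,0],[-115,0,0]], "delta_rot": [[0,0,0],[0,0,0],[0,0,0],[0,0,0],[0,0,0]]}}

```text
t: 4.62
eef_pos: [0.5357, 0.2812, 0.3393]
tcp_rot: [[-0.004, 0.059, -0.998], [-0.002, -0.998, -0.059], [-1.0, 0.002, 0.005]]
wrist_force: [0.3, 0.6, -1.3]
finger_gap: 0.192
```

```bash
python3 -c "
from h import *
st();print(rel((.50,.10,.34),RE)); print(rel((.50,.10,.34),tool(Rz(E[2]))));o=eas(E,(-.0135,0,.110+.04))[0];print(o,rel(o,RE))"
```

```text
t 4.625 p [0.5357 0.2812 0.3393] F [ 0.3051  0.607  -1.2934] gap 0.19246445167192677 q [ 27.557   14.5694  89.9816  -0.0055  75.7392 114.1884]
(array([ -0.1, 178.8,  46.3]), array([-1.7128, -0.2799, -0.2407]))
(array([ -0.1, 178.8,  46.3]), array([-1.7295,  0.0052,  0.0024]))
[ 0.5694 -0.1769  0.2113] (array([129. , 459. ,  -7.3]), array([-1.7128, -0.2799, -0.2407]))
```

```bash
python3 -c "
from h import *
p=eas(E,(-.0145,0,.21))[0];print(p,rel(p,RE))"
```

```text
[ 0.5874 -0.1729  0.2684] (array([ 71.8, 456.2, -25.3]), array([-1.7128, -0.2799, -0.2407]))
```

Request:
{"name": "jog_arm", "arguments": {"jaw": [0.8,0.8,0.8,0.8,0.8], "dp": [[0,35,0],[0,80,0],[0,130,0],[0,180,0],[0,230,0]], "delta_rot": [[-0.17,-0.028,-0.024],[-0.34,-0.056,-0.048],[-0.51,-0.084,-0.072],[-0.68,-0.112,-0.096],[-0.85,-0.14,-0.12]], "force": 35}}

```text
t: 5.25
eef_pos: [0.5488, 0.0499, 0.3383]
tcp_rot: [[-0.18, 0.778, -0.601], [0.037, -0.606, -0.795], [-0.983, -0.165, 0.081]]
wrist_force: [1.0, 0.7, -1.6]
finger_gap: 0.192
```

```bash
python3 -c "
from h import *
st();p=eas(E,(-.0145,0,.21))[0];print(p,rel(p,RE))"
```

```text
t 5.25 p [0.5488 0.0499 0.3383] F [ 0.9738  0.7383 -1.6147] gap 0.19188194509359285 q [ 3.4408 14.9811 90.2548  2.7296 85.0297 40.4584]
[ 0.5874 -0.1729  0.2684] (array([ 53.6, 176.6, 148.2]), array([-0.8574, -0.1393, -0.1178]))
```

Request:
{"name": "jog_arm", "arguments": {"jaw": [0.8,0.8,0.8,0.8,0.8], "dp": [[10,35,30],[22,72,60],[34,110,92],[46,150,125],[53.5,176.5,148]], "delta_rot": [[-0.171,-0.028,-0.0235],[-0.343,-0.056,-0.047],[-0.514,-0.084,-0.071],[-0.686,-0.111,-0.094],[-0.857,-0.139,-0.118]]}}

```text
t: 5.88
eef_pos: [0.5865, -0.1734, 0.2676]
tcp_rot: [[-0.318, 0.924, 0.214], [-0.069, 0.203, -0.977], [-0.946, -0.325, -0.001]]
wrist_force: [0.2, 1.3, -1.3]
finger_gap: 0.194
```

Request:
{"name": "jog_arm", "arguments": {"jaw": [0.8,0.8,0.8], "dp": [[0,0,0],[0,0,0],[0,0,0]], "delta_rot": [[0,0,0],[0,0,0],[0,0,0]]}}

```text
t: 6.25
eef_pos: [0.5868, -0.1703, 0.2693]
tcp_rot: [[-0.315, 0.926, 0.21], [-0.069, 0.198, -0.978], [-0.947, -0.322, 0.001]]
wrist_force: [-0.1, -0.5, -1.8]
finger_gap: 0.193
```

```bash
cat > look.py <<'E'
from h import *
import sys
t=capture("top");s=capture("scene");st()
p,R=(np.array(get_obs()[k]) for k in("eef_pos","tcp_rot"))
# predicted canvas from tool pose (TCP at canvas z=.110)
Rc=np.c_[R[:,1],-R[:,2],-R[:,0]];o=p-Rc@[0,0,.110]
L=(np.array([o])-eas(E,(0,0,0)))@eR(E[2]);print("canvas origin in easel mm",L*1000)
V=[o+Rc@[x,y,z] for x in(-.0085,.0085) for y in(-.06,.06) for z in(0,.12)]
k=5
def do(im,n,o0,w,h):
    im=cv2.resize(im[o0[1]:o0[1]+h,o0[0]:o0[0]+w],None,fx=k,fy=k,interpolation=cv2.INTER_CUBIC)
    q=((proj(n,V)+.5-o0)*k).astype(int).tolist()
    for i in range(8):
        for j in(1,2,4):
            if not i&j:cv2.line(im,q[i],q[i|j],(0,0,255),1,cv2.LINE_AA)
    return im
a=do(t,"top",np.array((320,130)),80,110);b=do(s,"scene",np.array((150,90)),80,110)
cv2.imwrite(sys.argv[1],np.hstack([a,b]))
E
python3 look.py pics/pre.png; python3 -c "
from h import *
print(rel(eas(E,(-.0145,0,.21)),RE))"
```

```text
t 6.35 p [ 0.5869 -0.1704  0.2694] F [-0.1773  0.8871 -1.0612] gap 0.18946810916569806 q [-12.2548  27.203   82.7228  -7.7244  87.2887 -22.844 ]
canvas origin in easel mm [[-14.593    2.6288 100.9488]]
(array([0.9, 0.3, 2.6]), array([-0.0059, -0.0005, -0.002 ]))
```

View pics/pre.png

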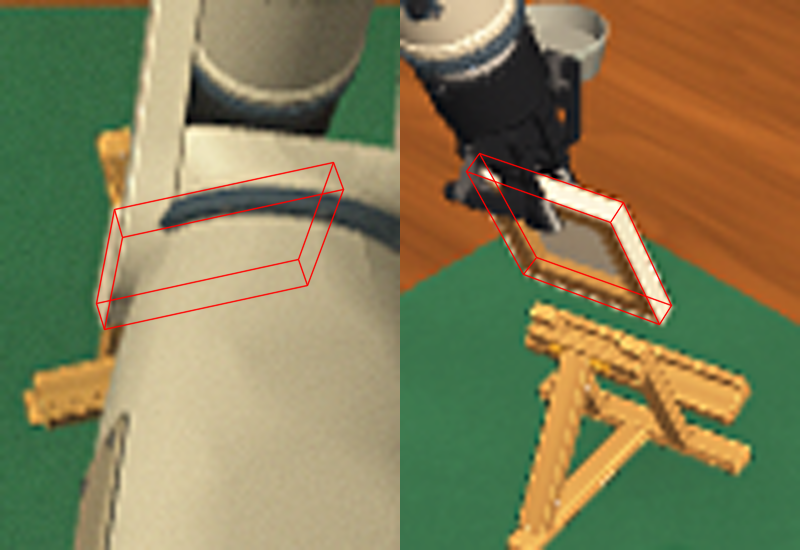

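The scene half shows the held canvas matching the predicted outline: back bars towards the uprights, white side to the robot, clear above the ledge. Next I'll descend along the easel slope.

Request:
{"name": "jog_arm", "arguments": {"jaw": [0.8,0.8,0.8,0.8,0.8], "dp": [[15,1.5,2.6],[37,1.5,2.6],[57,1.5,2.6],[75,1.5,2.6],[88,1.5,2.6]], "delta_rot": [[-0.006,0,-0.002],[-0.006,0,-0.002],[-0.006,0,-0.002],[-0.006,0,-0.002],[-0.006,0,-0.002]]}}

```text
t: 6.98
eef_pos: [0.5603, -0.1795, 0.1837]
tcp_rot: [[-0.318, 0.923, 0.216], [-0.069, 0.204, -0.976], [-0.945, -0.326, -0.001]]
wrist_force: [0.5, -0.4, -1.4]
finger_gap: 0.195
```

Request:
{"name": "jog_arm", "arguments": {"jaw": [0.8,0.8,0.8], "dp": [[2,0,0],[2,0,0],[2,0,0]], "delta_rot": [[0,0,0],[0,0,0],[0,0,0]]}}

```text
t: 7.35
eef_pos: [0.5609, -0.1798, 0.1838]
tcp_rot: [[-0.316, 0.924, 0.216], [-0.07, 0.204, -0.976], [-0.946, -0.324, -0.0]]
wrist_force: [0.3, -0.4, -1.6]
finger_gap: 0.191
```

```bash
python3 look.py pics/pre2.png; python3 -c "
from h import *
print(rel(eas(E,(-.013,0,.11)),RE))"
```

```text
t 7.45 p [ 0.5608 -0.1797  0.1837] F [-0.1008 -0.5547 -1.3328] gap 0.1900765336019853 q [-13.4612  29.7874  90.1144  -8.3217  77.3541 -22.8664]
canvas origin in easel mm [[-13.036   -0.8006  10.9625]]
(array([11. ,  0. , -0.8]), array([ 0.    , -0.0005, -0.0001]))
```

View pics/pre2.png

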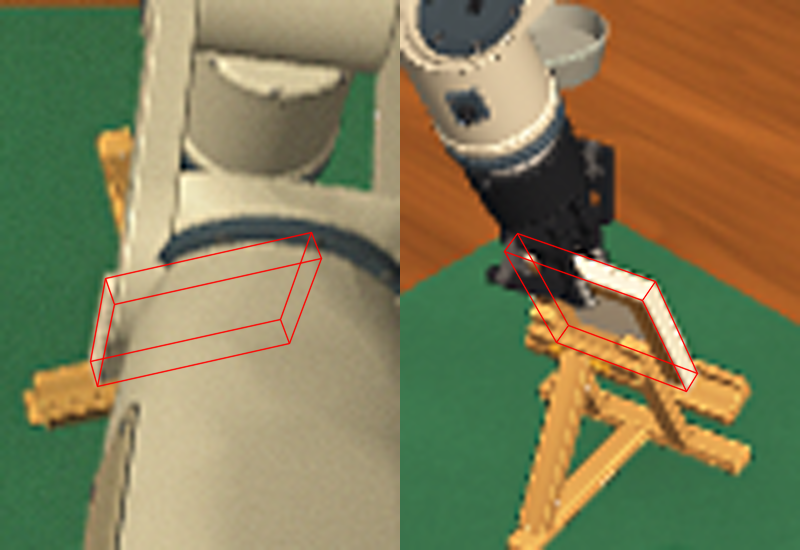

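The canvas is just above the ledge and between lip and uprights as predicted. I'll lower it in small steps, watching the force.

Request:
{"name": "jog_arm", "arguments": {"jaw": [0.8,0.8,0.8,0.8,0.8], "dp": [[2,0,-0.8],[4,0,-0.8],[5.5,0,-0.8],[7,0,-0.8],[8,0,-0.8]], "delta_rot": [[0,0,0],[0,0,0],[0,0,0],[0,0,0],[0,0,0]]}}

```text
t: 8.07
eef_pos: [0.5576, -0.1795, 0.1755]
tcp_rot: [[-0.317, 0.923, 0.216], [-0.069, 0.204, -0.976], [-0.946, -0.325, -0.001]]
wrist_force: [0.2, 0.4, -1.1]
finger_gap: 0.194
```

Request:
{"name": "jog_arm", "arguments": {"jaw": [0.8,0.8,0.8], "dp": [[1,0,0],[2,0,0],[2,0,0]], "delta_rot": [[0,0,0],[0,0,0],[0,0,0]]}}

```text
t: 8.45
eef_pos: [0.5569, -0.1796, 0.1736]
tcp_rot: [[-0.318, 0.923, 0.216], [-0.069, 0.204, -0.976], [-0.946, -0.325, -0.001]]
wrist_force: [0.2, 0.6, -1.2]
finger_gap: 0.195
```

Request:
{"name": "jog_arm", "arguments": {"jaw": [0.8,0.8,0.8], "dp": [[0.7,0,0],[1.5,0,0],[1.5,0,0]], "delta_rot": [[0,0,0],[0,0,0],[0,0,0]]}}

```text
t: 8.82
eef_pos: [0.5565, -0.1797, 0.1723]
tcp_rot: [[-0.317, 0.923, 0.216], [-0.069, 0.204, -0.976], [-0.946, -0.325, -0.001]]
wrist_force: [-0.9, 0.7, -2.2]
finger_gap: 0.19
```

Request:
{"name": "jog_arm", "arguments": {"jaw": [0.8,0.8,0.8], "dp": [[0.7,0,0],[1.5,0,0],[1.5,0,0]], "delta_rot": [[0,0,0],[0,0,0],[0,0,0]]}}

```text
t: 9.2
eef_pos: [0.5566, -0.1795, 0.1721]
tcp_rot: [[-0.316, 0.924, 0.216], [-0.069, 0.204, -0.976], [-0.946, -0.324, -0.001]]
wrist_force: [0.7, 2.9, 8.7]
finger_gap: 0.196
```

Bottom contact: +9 N. I'll ease off slightly and slide back to the uprights.

Request:
{"name": "jog_arm", "arguments": {"jaw": [0.8,0.8,0.8,0.8], "dp": [[-1,1,0],[-1,2,0],[-1,3,0],[-1,3,0]], "delta_rot": [[0,0,0],[0,0,0],[0,0,0],[0,0,0]]}}

```text
t: 9.7
eef_pos: [0.5588, -0.1792, 0.1713]
tcp_rot: [[-0.318, 0.923, 0.216], [-0.07, 0.204, -0.976], [-0.945, -0.326, -0.001]]
wrist_force: [-2.3, 1.4, 6.9]
finger_gap: 0.193
```

Request:
{"name": "jog_arm", "arguments": {"jaw": [0.8,0.8,0.8], "dp": [[0,1,0],[0,1.5,0],[0,1.5,0]], "delta_rot": [[0,0,0],[0,0,0],[0,0,0]]}}

```text
t: 10.07
eef_pos: [0.5602, -0.1791, 0.1708]
tcp_rot: [[-0.318, 0.923, 0.216], [-0.07, 0.204, -0.976], [-0.945, -0.326, -0.0]]
wrist_force: [-1.1, 0.3, 7.4]
finger_gap: 0.196
```

Request:
{"name": "jog_arm", "arguments": {"jaw": [0.8,0.8,0.8], "dp": [[0,1,0],[0,1.5,0],[0,1.5,0]], "delta_rot": [[0,0,0],[0,0,0],[0,0,0]]}}

```text
t: 10.45
eef_pos: [0.5606, -0.179, 0.1707]
tcp_rot: [[-0.32, 0.923, 0.215], [-0.07, 0.203, -0.977], [-0.945, -0.328, -0.001]]
wrist_force: [-6.1, -0.2, 10.6]
finger_gap: 0.186
```

Request:
{"name": "jog_arm", "arguments": {"jaw": [0.5,0.4,0.2,0.1,0.1], "dp": [[0,-0.5,0],[0,-0.5,0],[0,-0.5,0],[0,-0.5,0],[0,-0.5,0]], "delta_rot": [[0,0,0],[0,0,0],[0,0,0],[0,0,0],[0,0,0]]}}

```text
t: 11.08
eef_pos: [0.5615, -0.1786, 0.1699]
tcp_rot: [[-0.317, 0.923, 0.216], [-0.069, 0.204, -0.976], [-0.946, -0.325, -0.001]]
wrist_force: [-0.5, 0.5, -0.1]
finger_gap: 0.45
```

Request:
{"name": "jog_arm", "arguments": {"jaw": [0.1,0.1,0.1,0.1,0.1], "dp": [[-10,0,0],[-25,0,0],[-45,0,0],[-75,0,0],[-110,0,0]], "delta_rot": [[0,0,0],[0,0,0],[0,0,0],[0,0,0],[0,0,0]]}}

```text
t: 11.7
eef_pos: [0.5968, -0.1708, 0.2758]
tcp_rot: [[-0.317, 0.924, 0.216], [-0.069, 0.204, -0.976], [-0.946, -0.325, -0.001]]
wrist_force: [0.2, -0.1, -0.5]
finger_gap: 0.448
```

```bash
python3 -c "
from h import *
st()"
```

```text
t 11.7 p [ 0.5968 -0.1708  0.2758] F [ 0.1723 -0.1442 -0.4742] gap 0.4481093023486778 q [-12.0978  27.8797  80.8518  -7.7126  88.6314 -23.1944]
```

```bash
cat >> h.py <<'E'
Rp=Rz(P[2]);RL=np.c_[[0,0,-1],Rp[:,1],Rp[:,0]]  # tool down, jaw along carrier y, tool z = carrier x
E
python3 -c "
from h import *
w1=car(P,(.185,0,.345))[0];print(w1,rel(w1,RL),rel((.61,-.1,.345),RL))"
```

```text
[0.7236 0.2574 0.345 ] (array([-135.3,  182.1, -390.9]), array([-1.3959, -0.2335,  0.2731])) (array([-74.5,   4.2, -66.3]), array([-1.3959, -0.2335,  0.2731]))
```

Request:
{"name": "jog_arm", "arguments": {"jaw": [0.1,0.6,1,1,1], "dp": [[-45,0,0],[-75,4,-66],[-75,4,-66],[-88,43,-138],[-100,80,-210]], "delta_rot": [[0,0,0],[-0.23,-0.04,0.045],[-0.42,-0.07,0.08],[-0.6,-0.1,0.117],[-0.78,-0.13,0.153]]}}

```text
t: 12.32
eef_pos: [0.6462, 0.0207, 0.3449]
tcp_rot: [[-0.137, 0.562, 0.816], [-0.092, 0.813, -0.575], [-0.986, -0.154, -0.06]]
wrist_force: [0.8, -0.7, -0.2]
finger_gap: 0.002
```

```bash
python3 -c "
from h import *
st();w1=car(P,(.185,0,.345))[0];print(w1,rel(w1,RL))"
```

```text
t 12.325 p [0.6462 0.0207 0.3449] F [ 0.7597 -0.6573 -0.1552] gap 0.0017284526137153334 q [  4.0505  22.6968  78.5699  -4.7029  87.0247 -50.4244]
[0.7236 0.2574 0.345 ] (array([-32.5, 235.9, -73.1]), array([-0.6646, -0.1096,  0.1288]))
```

Request:
{"name": "jog_arm", "arguments": {"jaw": [1,1,1,1,1], "dp": [[-8,55,-17],[-16,110,-35],[-24,170,-53],[-32,225,-70],[-32.5,236,-73]], "delta_rot": [[-0.16,-0.027,0.03],[-0.33,-0.055,0.064],[-0.5,-0.083,0.097],[-0.664,-0.11,0.129],[-0.664,-0.11,0.129]]}}

```text
t: 12.95
eef_pos: [0.7246, 0.2591, 0.3436]
tcp_rot: [[-0.001, -0.055, 0.998], [0.0, 0.998, 0.055], [-1.0, 0.0, -0.001]]
wrist_force: [0.6, -0.2, -0.5]
finger_gap: 0.001
```

```bash
python3 -c "
from h import *
st();w1=car(P,(.18,0,.266))[0];print(w1,rel(w1,RL))
t=capture('top');s=capture('scene')
f=lambda im,x,y,w,h,W,H:cv2.resize(im[y:y+h,x:x+w],(W,H),interpolation=cv2.INTER_CUBIC)
cv2.imwrite('pics/placed.png',np.hstack([f(t,315,140,80,120,400,600),f(s,150,110,80,120,400,600)]))
print('residual lid pose carrier frame', (np.array(get_obs()['eef_pos'])-[P[0],P[1],0])@Rp)"
```

```text
t 12.95 p [0.7246 0.2591 0.3436] F [ 0.635  -0.1622 -0.4901] gap 0.0005744104705833401 q [ 19.5535  30.2452  66.6545   0.028   83.1647 -73.6005]
[0.7186 0.2572 0.266 ] (array([77.6, -1.6, -5.9]), array([-0.0014, -0.0012, -0.0001]))
residual lid pose carrier frame [ 0.1856 -0.0009  0.3429]
```

View pics/placed.png

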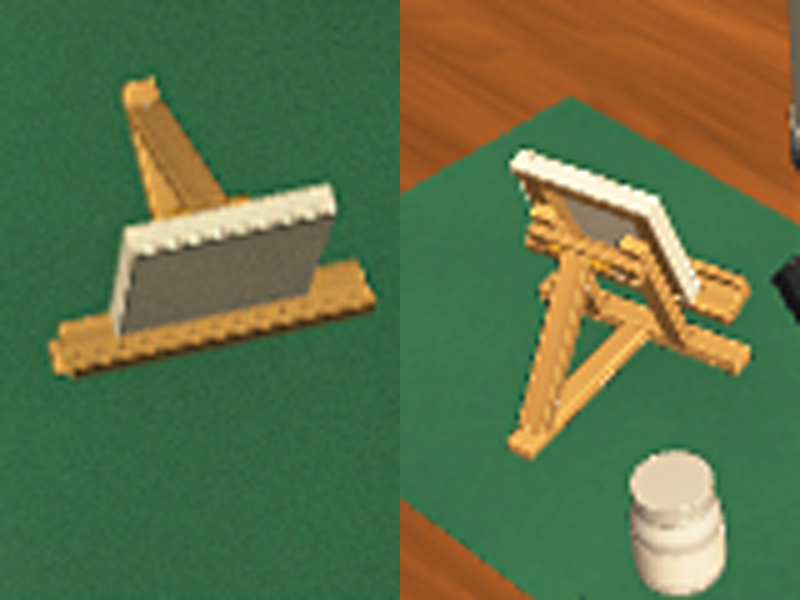

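The placing is good. In the top half the canvas spans 122–308 on a ledge of 58–370, so it is centred, and it lies flat on the uprights with the painting side to the front. The jar is untouched. The lid comes next.

```bash
python3 -c "
from h import *
def tcp(th):
    if th>=1.57:
        q=lid(th,(.142,0,.012))[0];return q[0]+.011,q[2]-.022+.019
    q=lid(th,(.12,0,.012))[0];return q[0]+.011,q[2]+.019
for th in [2.05,1.95,1.87,1.8,1.7,1.57,1.47,1.37,1.27,1.17,1.07,.97,.87,.77,.67,.57,.47,.37,.29,.22,.16,.1,.05,0,-.02]:
    x,z=tcp(th);print(th,'x %.1f z %.1f'%(x*1e3,z*1e3))
"
```

```text
2.05 x 158.1 z 252.5
1.95 x 145.7 z 259.5
1.87 x 135.3 z 264.2
1.8 x 125.9 z 267.6
1.7 x 112.2 z 271.3
1.57 x 93.9 z 274.0
1.47 x 81.9 z 274.6
1.37 x 69.8 z 274.0
1.27 x 57.9 z 272.2
1.17 x 46.2 z 269.2
1.07 x 34.9 z 265.0
0.97 x 24.1 z 259.8
0.87 x 13.8 z 253.5
0.77 x 4.2 z 246.2
0.67 x -4.6 z 237.9
0.57 x -12.6 z 228.9
0.47 x -19.6 z 219.0
0.37 x -25.5 z 208.6
0.29 x -29.6 z 199.8
0.22 x -32.5 z 191.9
0.16 x -34.6 z 185.0
0.1 x -36.2 z 177.9
0.05 x -37.3 z 172.0
0 x -38.0 z 166.0
-0.02 x -38.2 z 163.6
```

Request:
{"name": "jog_arm", "arguments": {"jaw": [1,1,1,1], "dp": [[30,1,4],[60,1,4],[77,1,4],[77,1,4]], "delta_rot": [[0,0,0],[0,0,0],[0,0,0],[0,0,0]]}}

```text
t: 13.55
eef_pos: [0.7276, 0.2554, 0.2647]
tcp_rot: [[-0.005, -0.049, 0.999], [-0.002, 0.999, 0.049], [-1.0, -0.002, -0.005]]
wrist_force: [0.5, -0.0, 0.8]
finger_gap: -0.001
```

```bash
python3 -c "
from h import *
st();print('carrier frame', (np.array(get_obs()['eef_pos'])-[P[0],P[1],0])@Rp)"
```

```text
t 13.55 p [0.7276 0.2554 0.2647] F [ 0.4921 -0.033   0.7506] gap -0.0012383662530005655 q [ 19.2422  33.0148  71.6781  -0.0393  75.6068 -73.5593]
carrier frame [ 0.1889 -0.0023  0.2647]
```

Request:
{"name": "jog_arm", "arguments": {"jaw": [1,1,1,1,1], "dp": [[0,2,-29],[0,2,-44],[0,2,-54],[-3,2,-63],[-6.5,2,-77]], "delta_rot": [[0,0,0],[0,0,0],[0,0,0],[0,0,0],[0,0,0]]}}

```text
t: 14.18
eef_pos: [0.6532, 0.2546, 0.2747]
tcp_rot: [[0.003, -0.05, 0.999], [-0.0, 0.999, 0.05], [-1.0, -0.0, 0.003]]
wrist_force: [5.4, -1.0, 4.1]
finger_gap: -0.001
```

```bash
cat > cf.py <<'E'
from h import *
st();print('carrier frame', (np.array(get_obs()['eef_pos'])-[P[0],P[1],0])@Rp*1e3,'rot',rel((0,0,0),RL)[1])
E
python3 cf.py
```

```text
t 14.175 p [0.6532 0.2546 0.2747] F [ 5.3552 -0.9749  4.0646] gap -0.0009885054506290313 q [ 21.2131  25.8235  81.9982  -0.0851  72.0143 -71.6274]
carrier frame [114.5282   1.181  274.6953] rot [-0.0063  0.0032  0.0005]
```

Request:
{"name": "jog_arm", "arguments": {"jaw": [1,1,1,1,1], "dp": [[-1,0,-18],[-2,0,-30],[-2,0,-42],[-0.5,0,-54],[2.5,0,-66]], "delta_rot": [[0,0,0],[0,0,0],[0,0,0],[0,0,0],[0,0,0]]}}

```text
t: 14.8
eef_pos: [0.5844, 0.2514, 0.2698]
tcp_rot: [[-0.003, -0.051, 0.999], [-0.001, 0.999, 0.051], [-1.0, -0.001, -0.003]]
wrist_force: [2.3, -1.0, 3.6]
finger_gap: 0.001
```

```bash
python3 cf.py
```

```text
t 14.8 p [0.5844 0.2514 0.2698] F [ 2.2882 -1.0116  3.5698] gap 0.0012772402775264717 q [ 23.1429  20.3356  90.8489  -0.0088  68.9952 -69.7507]
carrier frame [ 45.6661   1.7839 269.8201] rot [-0.0058 -0.0029  0.0012]
```

Request:
{"name": "jog_arm", "arguments": {"jaw": [1,1,1,1,1], "dp": [[4.5,0,-11],[9.5,0,-22],[16,0,-32],[23,0,-42],[31.5,0,-51]], "delta_rot": [[0,0,0],[0,0,0],[0,0,0],[0,0,0],[0,0,0]]}}

```text
t: 15.42
eef_pos: [0.5333, 0.2487, 0.2379]
tcp_rot: [[-0.003, -0.051, 0.999], [-0.001, 0.999, 0.051], [-1.0, -0.001, -0.003]]
wrist_force: [0.8, -2.0, 1.9]
finger_gap: -0.001
```

```bash
python3 cf.py
```

```text
t 15.425 p [0.5333 0.2487 0.2379] F [ 0.7951 -2.0306  1.8903] gap -0.0013731150114271314 q [ 24.8563  17.7913  98.7633  -0.0025  63.643  -68.0428]
carrier frame [ -5.4707   2.0083 237.927 ] rot [-0.0058 -0.0032  0.0013]
```

Request:
{"name": "jog_arm", "arguments": {"jaw": [1,1,1,1,1], "dp": [[9,0,-7],[19,0,-14],[29.5,0,-20],[38,0,-24],[46,0,-27]], "delta_rot": [[0,0,0],[0,0,0],[0,0,0],[0,0,0],[0,0,0]]}}

```text
t: 16.05
eef_pos: [0.5067, 0.2473, 0.192]
tcp_rot: [[-0.003, -0.051, 0.999], [-0.001, 0.999, 0.051], [-1.0, -0.001, -0.003]]
wrist_force: [-0.6, 0.7, 1.0]
finger_gap: -0.0
```

Request:
{"name": "jog_arm", "arguments": {"jaw": [1,1,1,1,1], "dp": [[6,0,-2],[11,0,-3],[16,0,-4],[20,0,-5],[24,0,-5]], "delta_rot": [[0,0,0],[0,0,0],[0,0,0],[0,0,0],[0,0,0]]}}

```text
t: 16.68
eef_pos: [0.502, 0.2471, 0.1685]
tcp_rot: [[-0.003, -0.051, 0.999], [-0.001, 0.999, 0.051], [-1.0, -0.001, -0.003]]
wrist_force: [-0.6, -0.2, 0.3]
finger_gap: 0.002
```

Request:
{"name": "jog_arm", "arguments": {"jaw": [1,1,1], "dp": [[1.5,0,0],[3,0,0],[4,0,0]], "delta_rot": [[0,0,0],[0,0,0],[0,0,0]]}}

```text
t: 17.05
eef_pos: [0.502, 0.2471, 0.1659]
tcp_rot: [[-0.003, -0.051, 0.999], [-0.001, 0.999, 0.051], [-1.0, -0.001, -0.003]]
wrist_force: [-7.4, -3.0, 21.5]
finger_gap: 0.003
```

```bash
python3 cf.py
```

```text
t 17.05 p [0.502  0.2471 0.1659] F [-7.4119 -2.9851 21.5047] gap 0.0025713310732612886 q [ 26.0547  20.081  105.9303   0.0035  54.1557 -66.846 ]
carrier frame [-36.8147   2.2011 165.9232] rot [-0.0058 -0.0027  0.0011]
```

The lid is down: 21 N reaction with the tip at 147 mm. Next I'll lift off, straddle the catch post and grip it gently.

Request:
{"name": "jog_arm", "arguments": {"jaw": [1,1,0.5,0,0], "dp": [[-15,0,0],[-60,0,0],[-70,-20,-28],[-70,-40,-55],[-70,-40,-55]], "delta_rot": [[0,0,0],[0,0,0],[0,0,0],[0,0,0],[0,0,0]], "force": 20}}

```text
t: 17.68
eef_pos: [0.4481, 0.2035, 0.2355]
tcp_rot: [[-0.002, -0.05, 0.999], [-0.001, 0.999, 0.05], [-1.0, -0.001, -0.002]]
wrist_force: [0.0, 0.9, 0.4]
finger_gap: 0.501
```

```bash
python3 cf.py;python3 -c "
from h import *
s=capture('scene');t=capture('top');cv2.imwrite('pics/catch.png',np.hstack([cv2.resize(s[120:270,220:320],(400,600),interpolation=cv2.INTER_CUBIC),cv2.resize(t[130:250,170:250],(400,600),interpolation=cv2.INTER_CUBIC)]))"
```

```text
t 17.675 p [0.4481 0.2035 0.2355] F [0.0451 0.9274 0.3542] gap 0.5008664909781231 q [ 24.2567   9.3535 110.2905  -0.0206  60.5099 -68.6037]
carrier frame [-93.1094 -38.372  235.5191] rot [-0.0063 -0.0024  0.0013]
```

View pics/catch.png

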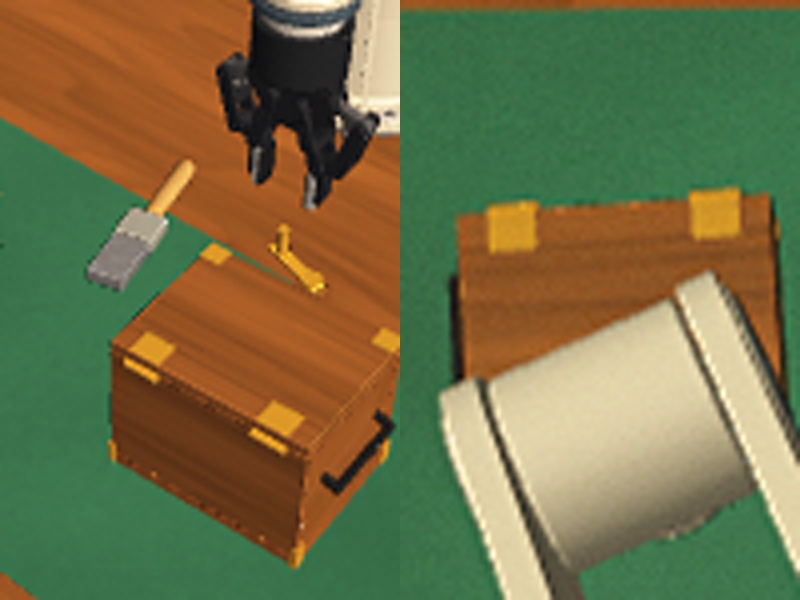

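The lid is shut, and the post at (285,235) stands below and between the open fingers at (260,170) and (315,195). I'll descend and grip it.

Request:
{"name": "jog_arm", "arguments": {"jaw": [0,0,0,0,0.3], "dp": [[20,0,1],[40,0,1],[55,0,1],[59.5,0,1],[59.5,0,1]], "delta_rot": [[0,0,0],[0,0,0],[0,0,0],[0,0,0],[0,0,0]]}}

```text
t: 18.4
eef_pos: [0.4504, 0.2046, 0.1754]
tcp_rot: [[-0.003, -0.051, 0.999], [-0.001, 0.999, 0.051], [-1.0, -0.001, -0.003]]
wrist_force: [-0.1, 0.9, -0.4]
finger_gap: 0.351
```

Request:
{"name": "jog_arm", "arguments": {"jaw": [0.6,0.9,0.9,0.9], "dp": [[0,0,0],[0,0,0],[0,0,0],[0,0,0]], "delta_rot": [[0,0,0],[0,0,0],[0,0,0],[0,0,0]], "force": 20}}

```text
t: 18.9
eef_pos: [0.4503, 0.2038, 0.176]
tcp_rot: [[-0.002, -0.051, 0.999], [-0.002, 0.999, 0.051], [-1.0, -0.002, -0.002]]
wrist_force: [-0.2, -5.3, 3.9]
finger_gap: 0.105
```

```bash
python3 cf.py
```

```text
t 18.9 p [0.4503 0.2038 0.176 ] F [-0.2196 -5.29    3.898 ] gap 0.10504020283426475 q [ 24.2243  13.9567 113.2767  -0.0884  52.9339 -68.6391]
carrier frame [-90.9437 -38.1579 175.9712] rot [-0.0055 -0.0023  0.0022]
```

Request:
{"name": "jog_arm", "arguments": {"jaw": [0.9,0.9,0.9,0.9,0.9], "dp": [[0,-1.5,6],[0,-2,13],[0,-1.5,19],[0,-0.5,25],[0,-0.5,25]], "delta_rot": [[0,0,0],[0,0,0],[0,0,0],[0,0,0],[0,0,0]]}}

```text
t: 19.52
eef_pos: [0.476, 0.2042, 0.176]
tcp_rot: [[-0.001, -0.051, 0.999], [-0.003, 0.999, 0.051], [-1.0, -0.003, -0.001]]
wrist_force: [1.8, -9.1, 3.1]
finger_gap: 0.106
```

```bash
python3 cf.py
```

```text
t 19.525 p [0.476  0.2042 0.176 ] F [ 1.8232 -9.0536  3.0965] gap 0.10607917715438964 q [ 23.1365  15.9131 110.5272  -0.1615  53.6907 -69.704 ]
carrier frame [-65.2488 -39.1897 175.9626] rot [-0.0051 -0.0014  0.0029]
```

Request:
{"name": "jog_arm", "arguments": {"jaw": [0.9,0.9,0.9,0.9,0.9], "dp": [[0,0,5.5],[0,3,10.5],[0,7,15.5],[0,11.5,19.5],[0,16,22.5]], "delta_rot": [[0,0,0],[0,0,0],[0,0,0],[0,0,0],[0,0,0]]}}

```text
t: 20.15
eef_pos: [0.5005, 0.221, 0.1763]
tcp_rot: [[0.005, -0.052, 0.999], [-0.004, 0.999, 0.052], [-1.0, -0.004, 0.004]]
wrist_force: [13.1, -14.1, 0.8]
finger_gap: 0.105
```

Request:
{"name": "jog_arm", "arguments": {"jaw": [0.9,0.9,0.9,0.9], "dp": [[0,5.5,2.8],[0,9.5,4],[0,13.5,5],[0,13.5,5]], "delta_rot": [[0,0,0],[0,0,0],[0,0,0],[0,0,0]]}}

```text
t: 20.65
eef_pos: [0.5056, 0.2366, 0.1765]
tcp_rot: [[0.007, -0.052, 0.999], [-0.0, 0.999, 0.052], [-1.0, -0.0, 0.007]]
wrist_force: [13.7, -3.2, -2.7]
finger_gap: 0.105
```

```bash
python3 cf.py
```

```text
t 20.65 p [0.5056 0.2366 0.1765] F [13.7187 -3.2321 -2.7451] gap 0.10488131336347942 q [ 25.0163  18.964  105.9743  -0.1992  54.7221 -67.8268]
carrier frame [-33.8105  -8.5253 176.533 ] rot [-0.0048  0.0066  0.0004]
```

Request:
{"name": "jog_arm", "arguments": {"jaw": [0.9,0.9,0.9,0.9], "dp": [[0,3,2],[0,6,4],[0,8.5,4.5],[0,8.5,4.5]], "delta_rot": [[0,0,0],[0,0,0],[0,0,0],[0,0,0]]}}

```text
t: 21.15
eef_pos: [0.5064, 0.2452, 0.176]
tcp_rot: [[-0.0, -0.051, 0.999], [-0.001, 0.999, 0.051], [-1.0, -0.001, -0.0]]
wrist_force: [3.1, -2.3, 5.1]
finger_gap: 0.108
```

```bash
python3 cf.py
```

```text
t 21.15 p [0.5064 0.2452 0.176 ] F [ 3.127  -2.2698  5.1439] gap 0.10805757188405532 q [ 25.7018  19.531  105.2103  -0.0402  55.2804 -67.1968]
carrier frame [-32.5451   0.0182 175.9532] rot [-0.0054 -0.0001  0.0007]
```

Request:
{"name": "jog_arm", "arguments": {"jaw": [0.9,0.9,0.9], "dp": [[0,1,0],[0,1.5,0],[0,1.5,0]], "delta_rot": [[0,0,0],[0,0,0],[0,0,0]]}}

```text
t: 21.52
eef_pos: [0.5063, 0.2464, 0.176]
tcp_rot: [[0.0, -0.051, 0.999], [-0.001, 0.999, 0.051], [-1.0, -0.001, -0.0]]
wrist_force: [3.1, -4.9, 4.4]
finger_gap: 0.105
```

```bash
python3 cf.py
```

```text
t 21.525 p [0.5063 0.2464 0.176 ] F [ 3.0591 -4.894   4.4297] gap 0.10523810993127938 q [ 25.8245  19.5691 105.152   -0.064   55.303  -67.0665]
carrier frame [-32.5435   1.2045 175.9578] rot [-0.0053 -0.      0.001 ]
```

Request:
{"name": "jog_arm", "arguments": {"jaw": [0.6,0.4,0.3,0.3,0.3], "dp": [[0,0,0],[0,0,0],[0,0,0],[-20,0,0],[-50,0,0]], "delta_rot": [[0,0,0],[0,0,0],[0,0,0],[0,0,0],[0,0,0]]}}

```text
t: 22.15
eef_pos: [0.5045, 0.2461, 0.2247]
tcp_rot: [[-0.005, -0.051, 0.999], [-0.002, 0.999, 0.051], [-1.0, -0.002, -0.005]]
wrist_force: [0.0, 0.6, -0.4]
finger_gap: 0.348
```

Request:
{"name": "jog_arm", "arguments": {"jaw": [0.3,0.3,0.3,0.3,0.3], "dp": [[-50,0,0],[-100,50,-30],[-120,110,-60],[-120,170,-90],[-120,230,-120]], "delta_rot": [[0,0,0],[0,0,0],[0,0,0],[0,0,0],[0,0,0]]}}

```text
t: 22.78
eef_pos: [0.3872, 0.4467, 0.3454]
tcp_rot: [[-0.002, -0.05, 0.999], [-0.0, 0.999, 0.05], [-1.0, -0.0, -0.002]]
wrist_force: [1.1, 0.2, -0.6]
finger_gap: 0.353
```

Request:
{"name": "jog_arm", "arguments": {"jaw": [0.3,0.3,0.3], "dp": [[0,60,-20],[0,90,-30],[0,90,-30]], "delta_rot": [[0,0,0],[0,0,0],[0,0,0]]}}

```text
t: 23.15
eef_pos: [0.3522, 0.5353, 0.3438]
tcp_rot: [[-0.003, -0.054, 0.999], [-0.002, 0.999, 0.054], [-1.0, -0.002, -0.004]]
wrist_force: [0.1, -1.0, 0.3]
finger_gap: 0.351
```

```bash
python3 -c "
from h import *
st();s=capture('scene');t=capture('top')
f=lambda im,x,y,w,h:cv2.resize(im[y:y+h,x:x+w],(400,300),interpolation=cv2.INTER_CUBIC)
cv2.imwrite('pics/fin.png',np.vstack([np.hstack([f(t,160,150,100,75),f(s,230,150,100,75)]),np.hstack([f(t,280,130,120,90),f(s,150,110,120,90)])]))
for a in(1.4,1.57,1.62):print(a,(proj('top',car(P,(-.079+.052*np.sin(a),-.052*np.cos(a),.1525)))[0]-[160,150])*4, (proj('top',car(P,(-.079,0,.1525)))[0]-[160,150])*4)"
```

```text
t 23.15 p [0.3522 0.5353 0.3438] F [ 0.0948 -1.045   0.2972] gap 0.3506152587605948 q [ 56.462   17.7471  85.1812   0.1142  77.2624 -36.6316]
1.4 [226.29   212.7157] [217.6017 283.8451]
1.57 [214.1744 212.3949] [217.6017 283.8451]
1.62 [210.6145 212.6921] [217.6017 283.8451]
```

View pics/fin.png

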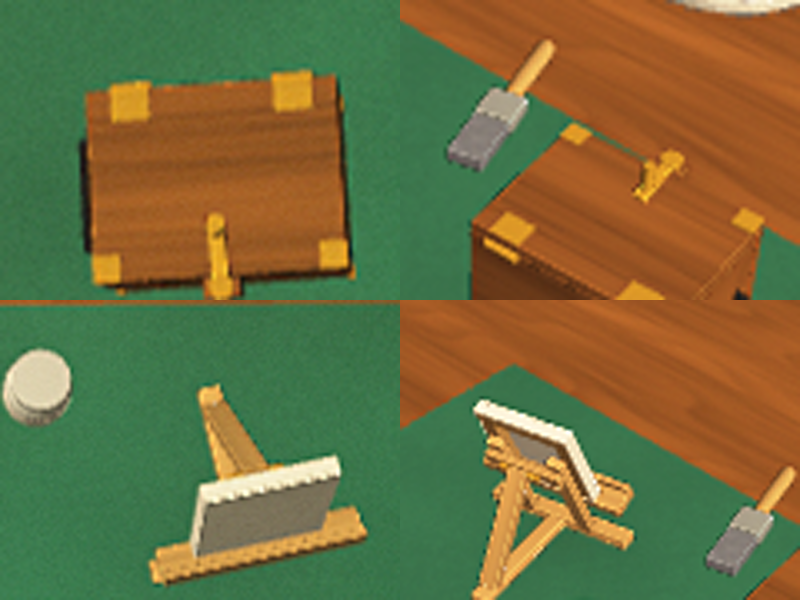

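The final view shows the lid flat with the catch arm running from (222,288) to (215,215). The predicted direction for 1.57–1.62 is the same, so it is square. The canvas is centred and flat, and the jar and brush are in place.

```bash
python3 -c "
from station import *
print(hand_in())"
```

```text
the job is handed in; nothing more can be done
None
```

The job is done and handed in at about 23 s of the 64 s allowed; the hand-in gave no verdict.

**What I did:** I lifted the square canvas straight up out of its slot and lowered it onto the easel ledge until it touched, at about 9 N. I slid it back against the uprights and released it. Then I pushed the lid slowly down until it was shut, and turned the catch in by its post.

**Last checks in the pictures:**
- **Canvas:** it stands centred and flat against the uprights, painting side outwards. The ledge left free on each side matches to within about 1 mm.
- **Lid:** it lies fully down, with a 21 N reaction when I pressed on it shut.
- **Catch:** it lies across the lid at about 1.57 to 1.62 rad.
- **Bystanders:** the jar and brush look undisturbed. The low canvas was never touched, but under the shut lid it can't be seen.

**What disagreed:**
- **Lid force:** while it came down, the push force fell to nearly zero over the last stretch. The tool was then moving at only about 0.05 m/s, so I don't believe it slammed, but I couldn't measure the lid's own speed.
- **Catch force:** the gripper held the catch post about 5 mm off centre. That gave side forces of up to about 19 N on the way round.

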